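# Free the transport wedge and power up the sieve shaker

### The arm

A 7-joint arm with a two-finger parallel gripper is mounted at the origin on the work surface. World frame = base frame: x ahead of the robot, y to its left, z up, the work surface at z = 0. Lengths are in m, angles in rad, forces in N, time in s.
With the tool pointing down it reaches from about 0.425 to 0.95 m from the base axis. Payload 16.7 kg.
Tool frame: the origin (TCP) lies between the finger pads; the fingertips stand 19 mm ahead of it and the grasp point (between the pads) is the TCP (bot.tcp_to_tips is the x of the fingertips in the tool frame, in m); x points along the fingers, z is the direction in which the jaws open and shut, and the axes are right-handed (so a half turn about x gives the same grasp; the last joint's range is limited). The gripper opens to 94 mm and grips with 3 to 60 N. Pads are 16 mm wide; open, the fingers measure 119 mm over their backs; the gripper's body (75 mm by 177 mm) begins 78 mm behind the grasp point.
Start: joints at [-1.413, 0.426, 0.074, 1.606, -0.034, 1.111, -0.067], TCP at [0.204, 0.643, 0.224] pointing down, gripper open.
Joint ranges: [-2.85, 2.85], [-0.5, 2.14], [-1.23, 1.37], [0.21, 2.46], [-1.02, 4.16], [0.16, 2.05], [-2.73, 2.73]. Speed limits (rad/s): [1.89, 1.89, 2.39, 2.39, 3.01, 3.01, 3.01].

### API

Orientations are given as a rotation vector (axis times angle).
In Python, from station import state, optics, ticket, bot gives the robot as it stands.
- The arm moves only by the tool carry_out, never from a script. Its argument "motion" is text: rows parted by semicolons, each of 6 numbers parted by spaces: the shift along the world's x, y, z scaled (see below), then the turn, a rotation vector about the world's x, y, z scaled (see below). A call has 1 to 20 rows; each row is the pose to reach, as a shift and turn from the pose commanded when the call began; what a row does not reach only later rows make up. The controller multiplies each number of a shift by 250 mm and each number of a turn by 90 degrees. A row lasts 1/10 s, in which the tool goes at most 50 mm and 8.59 degrees, less where a joint would pass 70% of its speed; a pose out of reach is approached as far as the arm can. A call with a number of a shift or a turn outside -1 to 1 is refused whole. A call with a gripper value outside its range is refused whole. "jaw" is the closure, from 0 (fully open) to 1 (shut), set as the call begins (left out, the last holds). The fingers move at their own pace and stop on an object; the grip force is fixed at half the most. Time passes only in rows, so rows that repeat a pose let the fingers close. It gives the time, the measured TCP pose, the force and the opening at its end, in the units of the state.
- state(): the state, without advancing time (a new reading comes with each control period).
- optics.snapshot(name): name is "side" or "top"; returns a dict with "color" (420x560x3 uint8, red, green, blue), "depth" (420x560 float32, m along the optical axis (not along the pixel's ray), 0 where there is no reading), "fx", "fy", "cx", "cy" (pixels), "world_from_camera" (4x4, takes a point from camera to world coordinates). Camera axes: x right, y up, looking along -z (the intrinsics and any distortion apply to the point x, -y, -z); pixel columns grow to the right and rows downward; lengths in m; the calibration is good to about 2 mm. A picture is of the moment at which its call begins.
- ticket.finish_job(): hands the job in, once; it reports no verdict.
The state is a dict: "time": time; "qpos": joint angles; "dq": joint speeds; "tau": joint torques, N m; "eef_pos": TCP position; "tool_rot": TCP orientation; "contact_force": force on the tool from outside, world axes, zero at the start; "moment": the same for the moment, N m; "gripper_width": finger opening in m.
Only numpy, scipy, OpenCV 4.12 (cv2) and the standard library are available. Lean on these libraries where they do the work, as an engineer would, in place of code of your own. Each camera call takes 0.05 s, during which the arm holds its last target.

### The job

The sieve shaker's platform still sits on its transport wedge. Work the wedge out of the slot by easing one end of its crossbar and then the other outwards, a little at a time and never with a hard pull, until it lies flat on the bench wholly outside the slot and the platform has come down. Only then flip the isolator's toggle over to on, and leave everything else on the bench where it stands.

Things in the scene. Friction and masses are not known exactly. Their poses are not given: they have to be found in the camera images.
- shaker: Fixed white sieve shaker, 220 mm (x) x 240 mm (y), 64 mm high, with sieves on a round platform (262 mm high in all). Origin: centre of its underside; its front, with the slot, faces its -x.
- slot_mouth (a point): Point on the bench in the middle of the slot's mouth, in the shaker's front face. +x is level, straight into the slot; y along the front. Slot: 60 mm wide (y -30 to +30 mm), 52 mm high, 80 mm deep, open only in front. Inside, at x = +36, y = +-22 mm, two round feet of the platform clamp the wedge onto two fixed feet. At the start the wedge's nose is 55 to 63 mm inside, within 0.04 rad of straight.
- wedge: Loose grey wedge, about 350 g; origin under the crossbar's middle; +x to its nose, y along the crossbar, z up. A stem 24 mm wide, its top 24 mm high, leads to a tapered plate 52 mm wide, x = 45 to 135 mm, underside 4 mm up, 13 mm thick at the stem, 9 mm at the nose. It comes out to the slot's -x. A straight pull needs over 55 N; over 55 N on it damages it. With its nose under 33 mm inside it slides easily.
- wedge_bar (a point): Centre of the crossbar, 14 mm above the bench; axes as the wedge's. Bar: +-95 mm along y, 14 mm thick in x, 28 mm high. About 12 to 25 N on the bar 80 mm from its middle swings that end out on an arc about the foot on the other side (outwards and equally sideways; dragged straight it takes up to 38 N), until the plate jams on the slot's walls at a yaw of about 8 mm / depth inside; then swing the other end.
- wedge_nose (a point): Middle of the wedge's nose edge, 135 mm along the wedge's +x from its origin, 8.5 mm above the bench; axes as the wedge's. Each swing of an end draws it out 3 to 11 mm.
- platform (a joint): Height (m) of the shaker's platform above its seat: about 0.005 while it sits on the wedge, 0 when it has come down, as it does once the nose is past the feet.
- toggle (a joint): Angle (rad) of the isolator's toggle lever about the isolator's y axis: 0 = off (leaning 0.4 rad to the isolator's -x), 0.8 = on (leaning 0.4 rad to its +x). It snaps over its centre at 0.4; pushing the tip takes about 2 N.
- toggle_tip (a point): Centre of the 15 mm ball at the tip of the steel toggle lever (9 mm thick), 48 mm from its pivot.
- isolator: Fixed grey power isolator box, 100 mm (x) x 75 mm (y), 45 mm high, origin at the centre of its underside; the toggle's pivot is 50 mm above the origin, its lever swings in the box's x-z plane. A white mark on the top on the +x side shows on.
- jar_mid (a point): Middle of a bystander: amber glass jar, 60 mm wide, 70 mm high. Not to be moved.
- carton_mid (a point): Middle of a bystander: cardboard carton 60 x 50 x 60 mm high. Not to be moved.
- beaker_mid (a point): Middle of a bystander: glass beaker 68 mm wide, 90 mm high. Not to be moved.
- brush_grip (a point): Handle of a bystander: a brush lying flat, about 200 mm long along its x. Not to be moved.
- sieve_mid (a point): Middle of a bystander: an open steel sieve ring 150 mm wide, 34 mm high. Not to be moved.
- flask_mid (a point): Middle of a bystander: white plastic bottle 68 mm wide, 150 mm high. Not to be moved.
Mind the look-alikes: they are no part of the job. Leave any orange or purple look-alike of the wedge alone.

How it is judged:
On the way:
1. the wedge's nose is outside the slot and the platform is down, the toggle still off (x of wedge_nose in the frame of slot_mouth below -0.005 m and value of joint platform below 0.002 m and value of joint toggle below 0.2 rad), for 0.2 s.
At the end, for the whole second after the job is handed in: The wedge lies still and flat on the bench (tilt under 0.1 rad) with its nose at least 5 mm outside the slot's mouth, the platform is down within 2 mm, and the toggle has snapped over to on (over 0.7 rad) (x of wedge_nose in the frame of slot_mouth below -0.005 m and value of joint platform below 0.002 m and value of joint toggle above 0.7 rad and angle between wedge_bar's own z axis and vertical below 0.1 rad and height (world z) of wedge_bar below 0.025 m and linear speed of wedge below 0.02 m/s); the robot touches nothing.
It fails at once if the wedge is pulled or pushed with over 55 N (contact force between any of the arm, the fingers and wedge above 55 N).
It fails at once if the toggle is flipped while the platform is still up (value of joint toggle above 0.4 rad and value of joint platform above 0.003 m).
It fails at once if a bystander is moved by over 30 mm (distance of any of jar_mid, carton_mid, beaker_mid, brush_grip, sieve_mid, flask_mid from where it was at the start of the episode above 0.03 m).
It fails at once if an upright bystander is tipped (angle between any of jar_mid, carton_mid, beaker_mid, sieve_mid, flask_mid's own z axis and vertical above 0.4 rad).
It also fails if it takes over 72 s, if anything falls off the work surface, if the arm or the gripper's body presses on something with over 40 N, if the wrist force passes 120 N, or if a joint passes its speed limit or range.

## Working session

There is one attempt and no reset: what is moved stays moved. The work goes in short steps, Python scripts to look and compute and a tool call to move; the robot and the scene stay as the last step left them, time stands still between calls to the robot, and variables do not carry over. Pictures are saved under pics/ and viewed, and the job is handed in when it is done.

Besides the shell and the picture viewer there is one more tool, called after ">>>" in YAML: its name, and indented under it one key for each argument. carry_out: Moves the arm, as the interface text tells. Its arguments: {"type":"object","properties":{"motion":{"type":"string"},"jaw":{"type":"number"}},"required":["motion"]}

```bash
ls; mkdir -p pics; python3 - <<'E'
from station import state, optics, ticket, bot
import cv2,numpy as np,pickle
s=state();print(s)
print([a for a in dir(bot) if a[0]!='_'])
for n in("side","top"):
    d=optics.snapshot(n);cv2.imwrite(f"pics/{n}0.png",d["color"][:,:,::-1]);pickle.dump(d,open(f"{n}0.pkl","wb"))
    print(n,d["fx"],d["cx"],d["cy"],d["world_from_camera"].round(3).tolist(),[k for k in d])
E
```

```text
pics
{'time': 0.0, 'qpos': array([-1.41348397,  0.42671447,  0.07384271,  1.60659696, -0.03411904,
        1.11079497, -0.0671038 ]), 'dq': array([ 6.50886492e-04, -8.40027749e-05,  9.55858082e-04, -1.20216680e-03,
       -2.64429727e-04,  5.01970421e-04,  1.74125709e-04]), 'tau': array([ 7.91394577e-04, -9.35827518e+01,  3.66734661e+00, -4.54175305e+01,
       -4.88096068e-02,  1.98267092e-02,  8.79113486e-05]), 'eef_pos': array([0.2037579 , 0.64308313, 0.22379148]), 'tool_rot': array([-0.98105095,  1.33987313,  0.97972762]), 'contact_force': array([ 0.52515722, -0.18237334,  0.34042851]), 'moment': array([ 0.10320877, -0.01490597,  0.05177388]), 'gripper_width': 0.09392444687469788}
['IKError', 'tcp_to_tips']
side 399.47775277612993 278.269314785531 207.5990388969854 [[0.901, -0.335, 0.276, 0.871], [0.434, 0.699, -0.568, -0.876], [-0.003, 0.632, 0.775, 1.165], [0.0, 0.0, 0.0, 1.0]] ['color', 'depth', 'fx', 'fy', 'cx', 'cy', 'world_from_camera']
top 401.41421036668885 283.0603182959785 209.94530474176534 [[-0.125, 0.969, -0.215, 0.246], [-0.992, -0.123, 0.021, -0.079], [-0.006, 0.216, 0.976, 1.158], [0.0, 0.0, 0.0, 1.0]] ['color', 'depth', 'fx', 'fy', 'cx', 'cy', 'world_from_camera']
```

View pics/side0.png

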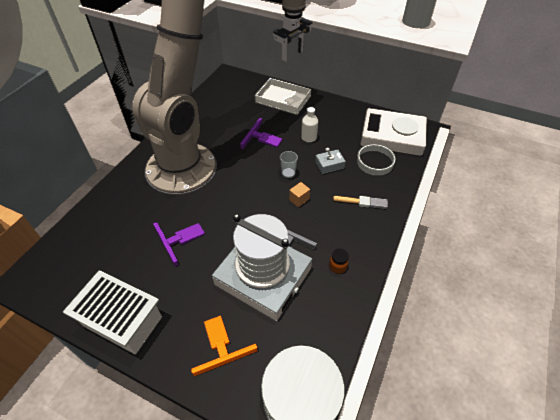

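View pics/top0.png

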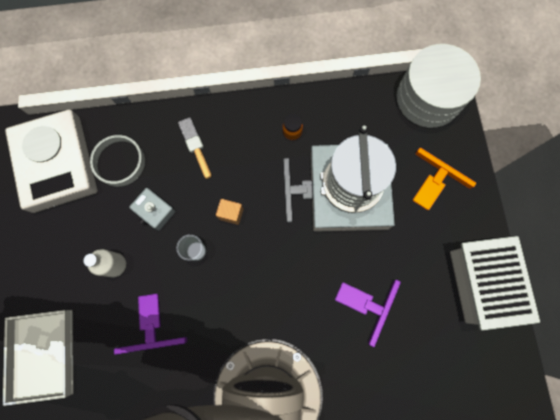

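```bash
cat > h.py <<'E'
import numpy as np,cv2,pickle
def ray(d,u,v,z):
    T=d["world_from_camera"];r=np.array([(u-d["cx"])/d["fx"],-(v-d["cy"])/d["fy"],-1.0])
    w=T[:3,:3]@r;o=T[:3,3];return o+w*(z-o[2])/w[2]
def cloud(d):
    v,u=np.mgrid[:420,:560];z=d["depth"]
    p=np.stack([(u-d["cx"])/d["fx"]*z,-(v-d["cy"])/d["fy"]*z,-z],-1)
    w=p@d["world_from_camera"][:3,:3].T+d["world_from_camera"][:3,3];w[z<=0]=np.nan;return w
def crop(d,x0,y0,x1,y1,k,f):
    cv2.imwrite(f,cv2.resize(d["color"][y0:y1,x0:x1,::-1],None,fx=k,fy=k,interpolation=cv2.INTER_CUBIC))
E
python3 - <<'E'
from h import *
t=pickle.load(open("top0.pkl","rb"));s=pickle.load(open("side0.pkl","rb"))
crop(t,270,130,410,240,5,"pics/c1.png");crop(t,110,170,210,270,6,"pics/c2.png");crop(s,270,140,400,210,6,"pics/c3.png")
w=cloud(t)
for v in range(150,232,6): print(v,[f"{u}:{w[v,u,2]*1000:.0f}" for u in range(280,324,3)])
for n,u,v,z in [("bar+",288,158,.028),("bar-",290,222,.028),("jar",292,128,.07),("carton",229,211,.06),("beaker",190,249,.09),("iso",152,208,.045),("brush",194,148,.01),("orange",445,175,.02),("purple",370,310,.02),("purp2",149,325,.02),("sieve",117,160,.034)]: print(n,ray(t,u,v,z).round(3), w[v,u].round(3))
E
```

```text
150 ['280:-1', '283:1', '286:0', '289:0', '292:2', '295:-0', '298:0', '301:-0', '304:3', '307:1', '310:1', '313:67', '316:67', '319:64', '322:63']
156 ['280:-0', '283:-1', '286:-2', '289:2', '292:-4', '295:-2', '298:4', '301:1', '304:0', '307:-1', '310:0', '313:63', '316:66', '319:66', '322:65']
162 ['280:-1', '283:2', '286:26', '289:-1', '292:4', '295:1', '298:-2', '301:-3', '304:4', '307:2', '310:0', '313:61', '316:66', '319:62', '322:60']
168 ['280:-4', '283:4', '286:33', '289:29', '292:-2', '295:2', '298:-3', '301:-1', '304:4', '307:-2', '310:-3', '313:59', '316:66', '319:65', '322:65']
174 ['280:3', '283:-1', '286:29', '289:30', '292:-3', '295:-3', '298:1', '301:-1', '304:3', '307:-1', '310:7', '313:62', '316:63', '319:63', '322:90']
180 ['280:-1', '283:-1', '286:27', '289:28', '292:-0', '295:-5', '298:2', '301:1', '304:3', '307:2', '310:16', '313:58', '316:64', '319:65', '322:65']
186 ['280:3', '283:1', '286:29', '289:31', '292:23', '295:22', '298:25', '301:22', '304:26', '307:14', '310:16', '313:13', '316:63', '319:63', '322:66']
192 ['280:1', '283:3', '286:29', '289:27', '292
[... 831 characters left out ...]
'319:66', '322:66']
228 ['280:2', '283:0', '286:3', '289:-1', '292:1', '295:-1', '298:1', '301:2', '304:-1', '307:2', '310:0', '313:-0', '316:35', '319:38', '322:35']
bar+ [ 0.65  -0.138  0.028] [ 0.649 -0.138  0.029]
bar- [ 0.457 -0.119  0.028] [ 0.462 -0.12   0.001]
jar [ 0.724 -0.159  0.07 ] [ 0.726 -0.159  0.066]
carton [0.504 0.048 0.06 ] [0.504 0.048 0.06 ]
beaker [0.406 0.158 0.09 ] [0.419 0.176 0.005]
iso [0.544 0.266 0.045] [0.541 0.263 0.054]
brush [0.724 0.14  0.01 ] [0.721 0.139 0.018]
orange [ 0.541 -0.592  0.02 ] [ 0.542 -0.592  0.018]
purple [ 0.187 -0.306  0.02 ] [ 0.186 -0.309  0.003]
purp2 [0.223 0.3   0.02 ] [0.223 0.3   0.02 ]
sieve [0.705 0.365 0.034] [0.719 0.378 0.001]
```

View pics/c1.png

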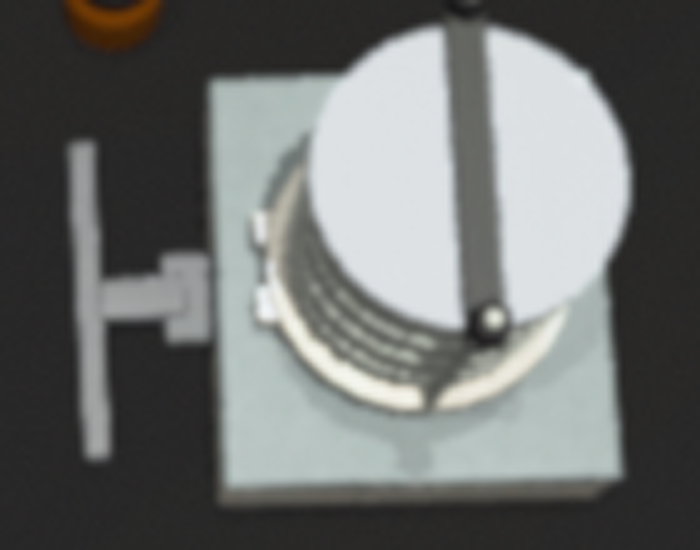

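View pics/c2.png

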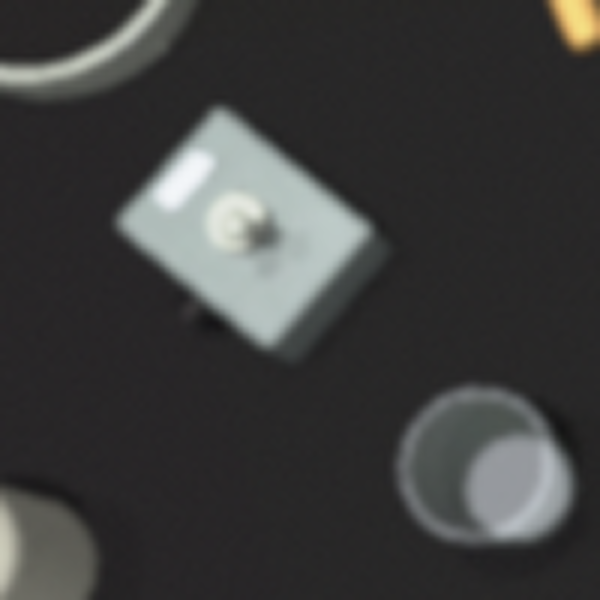

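View pics/c3.png

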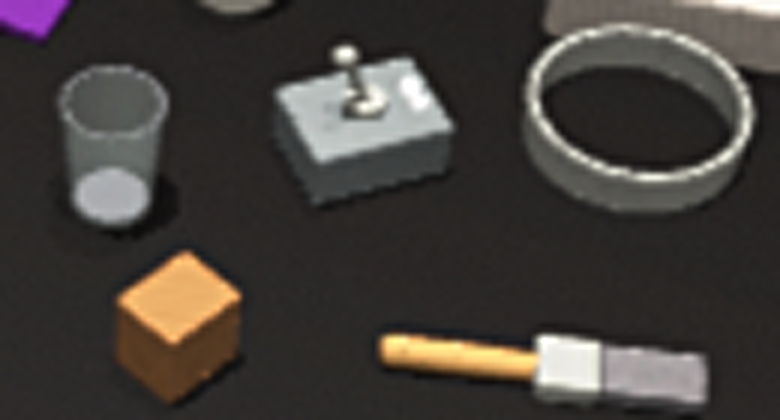

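```bash
cat >> h.py <<'E'
def corner_fit(d,roi,lo,z):
    x0,y0,x1,y1=roi
    g=cv2.cvtColor(d["color"],cv2.COLOR_RGB2GRAY)[y0:y1,x0:x1]
    g=cv2.resize(g,None,fx=8,fy=8,interpolation=cv2.INTER_CUBIC)
    m=(g>lo).astype(np.uint8)
    n,l,st,c=cv2.connectedComponentsWithStats(m);k=1+np.argmax(st[1:,4])
    return (l==k),lambda p:(np.asarray(p)+.5)/8-.5+np.array([x0,y0])
def bar(d,roi=(278,150,312,232),lo=90,z=.028):
    m,f=corner_fit(d,roi,lo,z)
    pts=[];
    vs,us=np.nonzero(m)
    P=f(np.c_[us,vs]); W=np.array([ray(d,u,v,z) for u,v in P[::5]])[:,:2]
    return W
E
python3 - <<'E'
from h import *
t=pickle.load(open("top0.pkl","rb"))
# shaker front edge at z=.064, from brightness edge
g=cv2.GaussianBlur(cv2.cvtColor(t["color"],cv2.COLOR_RGB2GRAY),(3,3),0).astype(float)
E=[]
for v in list(range(150,178,2))+list(range(202,224,2)):
    r=g[v,300:330];i=np.argmax(np.diff(r));j=np.nonzero(r>120)[0][0]; u=300+j-1+(120-r[j-1])/(r[j]-r[j-1]);E.append(ray(t,u,v,.064)[:2])
E=np.array(E);p=np.polyfit(E[:,0],E[:,1],1);print("front y=",p,"resid",np.std(E[:,1]-np.polyval(p,E[:,0])))
for u in (345,380):
  c=g[130:160,u];print(c.round())
cor=[ray(t,270+a/5,130+b/5,.064)[:2] for a,b in [(208,78),(221,488),(623,478)]];print(np.round(cor,4), np.linalg.norm(cor[0]-cor[1]),np.linalg.norm(cor[2]-cor[1]))
W=bar(t);
# bar : both long edges
X=W[:,0]
ce=[]
for a in np.arange(.47,.645,.01):
    s=W[(abs(X-a)<.004)][:,1]; ce.append((a,np.percentile(s,2),np.percentile(s,98)))
print(np.round(ce,4)); print(X.min(),X.max())
E
```

```text
front y= [-0.10694968 -0.1367786 ] resid 0.00019556944398740084
[ 40.  40.  40.  39.  39.  39.  41.  49.  75. 121. 171. 206. 220. 223.
 224. 224. 224. 224. 224. 224. 224. 224. 224. 224. 224. 224. 224. 224.
 224. 224.]
[ 39.  39.  39.  39.  39.  39.  39.  43.  60. 100. 151. 193. 215. 221.
 223. 223. 223. 223. 223. 223. 223. 223. 223. 223. 223. 223. 223. 223.
 223. 223.]
[[ 0.6657 -0.2086]
 [ 0.4265 -0.1821]
 [ 0.4041 -0.4032]] 0.24066709561058586 0.22225247069177034
[[ 0.47   -0.1252 -0.1103]
 [ 0.48   -0.1266 -0.111 ]
 [ 0.49   -0.1271 -0.111 ]
 [ 0.5    -0.127  -0.1121]
 [ 0.51   -0.1278 -0.1131]
 [ 0.52   -0.1888 -0.1141]
 [ 0.53   -0.1907 -0.1152]
 [ 0.54   -0.1918 -0.1159]
 [ 0.55   -0.1929 -0.1166]
 [ 0.56   -0.194  -0.118 ]
 [ 0.57   -0.1956 -0.1181]
 [ 0.58   -0.1332 -0.1186]
 [ 0.59   -0.1346 -0.1193]
 [ 0.6    -0.1346 -0.1195]
 [ 0.61   -0.1348 -0.1198]
 [ 0.62   -0.1351 -0.1215]
 [ 0.63   -0.137  -0.1224]
 [ 0.64   -0.138  -0.1231]]
0.4593724537433672 0.6508827277480663
```

```bash
python3 - <<'E'
from h import *
from station import state
from scipy.spatial.transform import Rotation as R
s=state();r=R.from_rotvec(s["tool_rot"]);print(r.as_matrix().round(3))
for zx in ([.9943,-.1063,0],[-.9943,.1063,0]):
    X=np.array([0,0,-1.]);Z=np.array(zx);Y=np.cross(Z,X)
    t=R.from_matrix(np.c_[X,Y,Z]);print((t*r.inv()).as_rotvec(degrees=True).round(2),((t*r.inv()).as_rotvec(degrees=True)/90).round(3))
w=cloud(pickle.load(open("top0.pkl","rb")))
ex=np.array([-.1063,-.9943]);m0=np.array([.5461,-.1954])
for n in("top","side"):
    w=cloud(pickle.load(open(n+"0.pkl","rb"))).reshape(-1,3)
    d=(w[:,:2]-m0)@ex; l=(w[:,:2]-m0)@np.array([.9943,-.1063])
    for a,b in((.075,.1),(.1,.15),(.15,.2),(.2,.3)):
        k=(w[:,2]>a)&(w[:,2]<b)&(abs(l)<.12)&(d>-.05)&(d<.24); print(n,a,b,k.sum(),d[k].min().round(3),d[k].max().round(3),l[k].min().round(3),l[k].max().round(3))
E
```

```text
[[-0.    -0.953  0.302]
 [-0.001  0.302  0.953]
 [-1.    -0.    -0.001]]
[ 4.000e-02 -5.000e-02 -7.852e+01] [ 0.    -0.001 -0.872]
[6.0000e-02 4.0000e-02 1.0148e+02] [1.000e-03 0.000e+00 1.128e+00]
top 0.075 0.1 450 0.022 0.189 -0.082 0.056
top 0.1 0.15 246 0.036 0.169 -0.082 0.022
top 0.15 0.2 324 0.035 0.167 -0.082 0.027
top 0.2 0.3 3280 0.035 0.188 -0.088 0.093
side 0.075 0.1 406 0.044 0.196 -0.075 0.087
side 0.1 0.15 387 0.081 0.187 -0.057 0.087
side 0.15 0.2 463 0.069 0.187 -0.059 0.087
side 0.2 0.3 2236 0.034 0.188 -0.088 0.094
```

The real wedge is the grey one at top-view (290,190). The look-alikes are orange (445,175), purple (370,310) and purple (149,325). The crop confirms that the grey one enters the shaker's slot. It sits about 63 mm in at a yaw of about +0.03. Approaching with closed jaws.

>>> carry_out:
  motion: "1 -1 0 0 0 -0.65;1 -1 0 0 0 -0.65;1 -1 0 0 0 -0.65;1 -1 0 0 0 -0.65;1 -1 0 0 0 -0.65;1 -1 0 0 0 -0.65;1 -1 0 0 0 -0.65;1 -1 0 0 0 -0.65"
  jaw: 1

```text
time: 0.9
eef_pos: [0.4584, 0.3877, 0.2247]
tool_rot: [-0.182, 1.562, 0.18]
contact_force: [0.2, -0.1, 0.3]
gripper_width: 0.0334
```

>>> carry_out:
  motion: "0 -1 0 0 0 -0.222;0 -1 0 0 0 -0.222;0 -1 0 0 0 -0.222;0 -1 0 0 0 -0.222;0 -1 0 0 0 -0.222;0 -1 0 0 0 -0.222"

```text
time: 1.5
eef_pos: [0.4535, 0.1378, 0.2246]
tool_rot: [0.088, 1.57, -0.088]
contact_force: [-0.7, 1.0, -0.5]
gripper_width: 0.0003
```

>>> carry_out:
  motion: "0.08 -1 0 0 0 0;0.08 -1 0 0 0 0;0.08 -1 0 0 0 0;0.08 -1 0 0 0 0;0.08 -1 0 0 0 0;0.08 -1 0 0 0 0"

```text
time: 2.1
eef_pos: [0.4736, -0.112, 0.2248]
tool_rot: [0.087, 1.568, -0.089]
contact_force: [0.2, 0.5, -0.4]
gripper_width: 0.0004
```

>>> carry_out:
  motion: "0.005 -0.19 0 0 0 0;0.005 -0.19 -0.2 0 0 0;0.005 -0.19 -0.4 0 0 0;0.005 -0.19 -0.6 0 0 0;0.005 -0.19 -0.72 0 0 0;0.005 -0.19 -0.79 0 0 0;0.005 -0.19 -0.79 0 0 0"

```text
time: 2.8
eef_pos: [0.4737, -0.1533, 0.0248]
tool_rot: [0.083, 1.574, -0.082]
contact_force: [0.2, 0.2, 0.0]
gripper_width: 0.0007
```

```bash
python3 - <<'E'
from h import *
from station import state, optics
s=state();print(s["eef_pos"],s["contact_force"])
t=optics.snapshot("top");s=optics.snapshot("side")
pickle.dump(t,open("top1.pkl","wb"))
a=cv2.resize(t["color"][130:240,260:400,::-1],None,fx=4,fy=4);b=cv2.resize(s["color"][180:330,160:350,::-1],None,fx=3,fy=3)
cv2.imwrite("pics/t1.png",a);cv2.imwrite("pics/s1.png",b)
E
```

```text
[ 0.47370672 -0.15327606  0.02475715] [0.16817258 0.20907885 0.0135677 ]
```

View pics/t1.png

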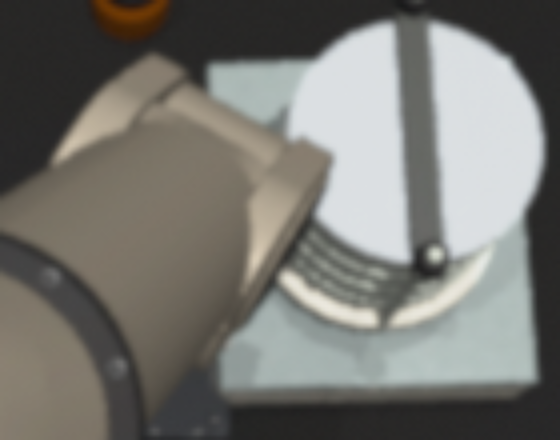

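View pics/s1.png

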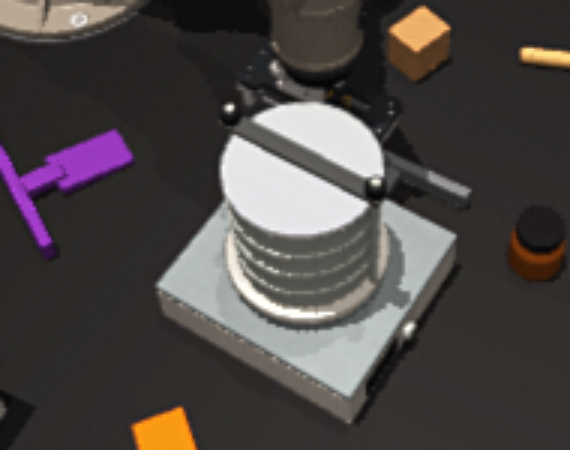

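>>> carry_out:
  motion: "0 0.03 0 0 0 0;0 0.05 0 0 0 0;0 0.06 0 0 0 0;0 0.066 0 0 0 0;0 0.072 0 0 0 0"

```text
time: 3.4
eef_pos: [0.4753, -0.1357, 0.0272]
tool_rot: [0.083, 1.569, -0.083]
contact_force: [-0.2, -0.5, -0.3]
gripper_width: 0.0006
```

>>> carry_out:
  motion: "0 0.006 0 0 0 0;0 0.012 0 0 0 0;0 0.016 0 0 0 0"

```text
time: 3.7
eef_pos: [0.476, -0.1342, 0.0273]
tool_rot: [0.082, 1.567, -0.086]
contact_force: [3.3, -15.3, -4.0]
gripper_width: 0.0006
```

>>> carry_out:
  motion: "0.004 0.004 0 0 0 0;0.008 0.007 0 0 0 0;0.012 0.010 0 0 0 0;0.016 0.013 0 0 0 0"

```text
time: 4.1
eef_pos: [0.4794, -0.1315, 0.0272]
tool_rot: [0.082, 1.567, -0.087]
contact_force: [1.0, -15.4, -3.6]
gripper_width: 0.0004
```

>>> carry_out:
  motion: "0.006 0.005 0 0 0 0;0.012 0.010 0 0 0 0;0.018 0.015 0 0 0 0;0.024 0.020 0 0 0 0;0.030 0.025 0 0 0 0;0.036 0.030 0 0 0 0"

```text
time: 4.7
eef_pos: [0.4844, -0.1267, 0.0268]
tool_rot: [0.084, 1.573, -0.091]
contact_force: [-23.5, -32.1, 16.9]
gripper_width: 0.0006
```

```bash
cat > look.py <<'E'
import sys
from h import *
from station import state, optics
n=sys.argv[1]
t=optics.snapshot("top");s=optics.snapshot("side")
pickle.dump((t,s),open(n+".pkl","wb"))
a=cv2.resize(t["color"][130:240,250:390,::-1],None,fx=4,fy=4);b=cv2.resize(s["color"][200:290,240:360,::-1],None,fx=4,fy=4,interpolation=cv2.INTER_CUBIC)
o=np.zeros((800,560,3),np.uint8);o[:440]=a;o[440:,:480]=b;cv2.imwrite(f"pics/{n}.png",cv2.resize(o,None,fx=.75,fy=.75))
st=state();print(st["time"],st["eef_pos"].round(4),st["contact_force"].round(1),st["moment"].round(2))
E
python3 look.py l2
```

```text
4.8 [ 0.4847 -0.1264  0.0268] [-17.7 -28.4  11.9] [-6.64  4.22 -0.12]
```

View pics/l2.png

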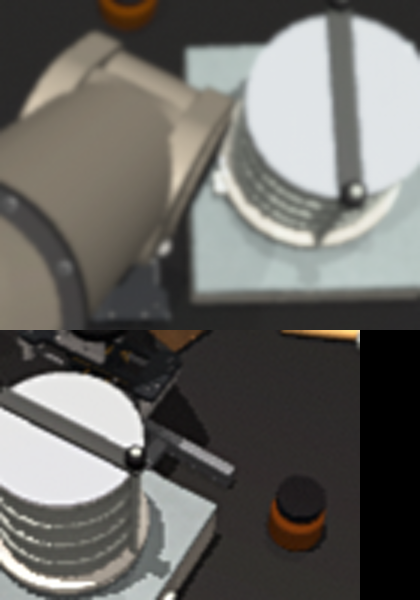

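```bash
python3 - <<'E'
from h import *
s0=pickle.load(open("side0.pkl","rb"));t,s=pickle.load(open("l2.pkl","rb"))
a=[cv2.resize(d["color"][225:255,280:325,::-1],None,fx=12,fy=12,interpolation=cv2.INTER_CUBIC) for d in (s0,s)]
cv2.imwrite("pics/cmp.png",np.vstack(a)[:720])
E
```

```text
(no output)
```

View pics/cmp.png

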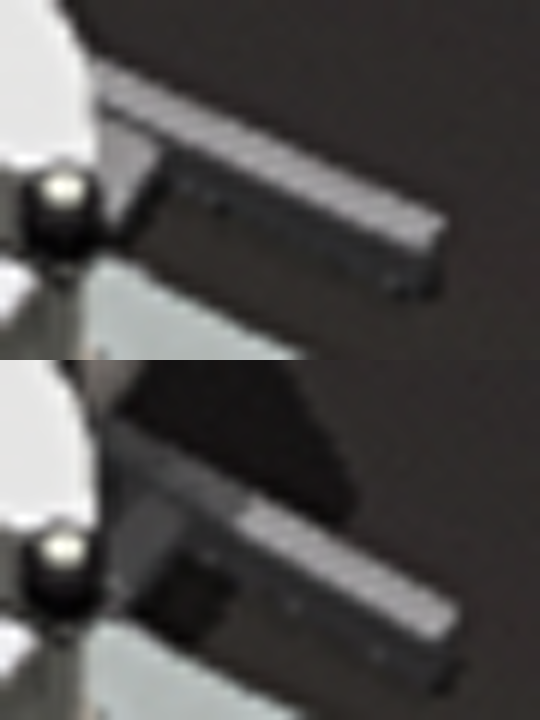

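```bash
cat >> h.py <<'E'
ex=np.array([-.1063,-.9943]);ey=np.array([.9943,-.1063]);m0=np.array([.5461,-.1954])
def S(p): p=np.asarray(p)[:2]-m0; return np.array([p@ex,p@ey])*1000
E
python3 - <<'E'
from h import *
s=pickle.load(open("side0.pkl","rb"))
f=lambda x,y:S(ray(s,280+(x+.5)/12-.5,225+(y+.5)/12-.5,.028)).round(1)
for n,a,b in(("0",(100,60),(445,225)),("1",(235,500-360+0),(458,250))):
    p,q=f(*a),f(*b);print(n,p,q,"yaw",-np.arctan2(q[0]-p[0],q[1]-p[1]))
for a in [(425,250)]:print(f(*a))
print(f(430,640-360))
E
```

```text
0 [-77.4 -15.8] [-79.3  97.8] yaw 0.016723792805529148
1 [-73.4  32.1] [-73.7 105. ] yaw 0.004115203107111439
[-68.8  97. ]
[-60.6 103.1]
```

>>> carry_out:
  motion: "0 0.003 0 0 0 0;0.002 0.006 0 0 0 0;0.004 0.009 0 0 0 0"

```text
time: 5.1
eef_pos: [0.4862, -0.1248, 0.0268]
tool_rot: [0.083, 1.571, -0.092]
contact_force: [-14.4, -33.4, 5.7]
gripper_width: 0.0001
```

>>> carry_out:
  motion: "0.002 0.002 0 0 0 0;0.004 0.004 0 0 0 0;0.006 0.006 0 0 0 0;0.008 0.008 0 0 0 0"

```text
time: 5.5
eef_pos: [0.4885, -0.1227, 0.0268]
tool_rot: [0.083, 1.571, -0.092]
contact_force: [-11.9, -31.6, 4.3]
gripper_width: 0.0004
```

>>> carry_out:
  motion: "0.002 0.002 0 0 0 0;0.004 0.004 0 0 0 0;0.006 0.006 0 0 0 0;0.008 0.008 0 0 0 0;0.010 0.010 0 0 0 0"

```text
time: 6.0
eef_pos: [0.4911, -0.1203, 0.0269]
tool_rot: [0.083, 1.571, -0.092]
contact_force: [-11.9, -33.3, 3.9]
gripper_width: 0.0004
```

>>> carry_out:
  motion: "0.002 0.002 0 0 0 0;0.004 0.004 0 0 0 0;0.006 0.006 0 0 0 0"

```text
time: 6.3
eef_pos: [0.4928, -0.119, 0.0269]
tool_rot: [0.083, 1.57, -0.092]
contact_force: [-10.9, -34.7, 3.0]
gripper_width: 0.0003
```

>>> carry_out:
  motion: "0.002 0.003 0 0 0 0;0.004 0.006 0 0 0 0"

```text
time: 6.5
eef_pos: [0.4936, -0.1182, 0.0269]
tool_rot: [0.083, 1.57, -0.094]
contact_force: [-14.8, -40.5, 4.1]
gripper_width: 0.0002
```

>>> carry_out:
  motion: "0 -0.04 0 0 0 0;0 -0.1 0.05 0 0 0;0 -0.14 0.16 0 0 0;0.2 -0.18 0.16 0 0 0;0.4 -0.22 0.16 0 0 0;0.588 -0.224 0.16 0 0 0;0.588 -0.224 0.1 0 0 0;0.588 -0.224 0 0 0 0;0.588 -0.224 0 0 0 0"

```text
time: 7.4
eef_pos: [0.6415, -0.1675, 0.025]
tool_rot: [0.083, 1.573, -0.083]
contact_force: [-0.8, -0.8, 0.3]
gripper_width: 0.0005
```

```bash
python3 look.py l3
```

```text
7.5 [ 0.6428 -0.1681  0.0277] [0.4 0.4 0.3] [-0.11  0.1   0.02]
```

View pics/l3.png

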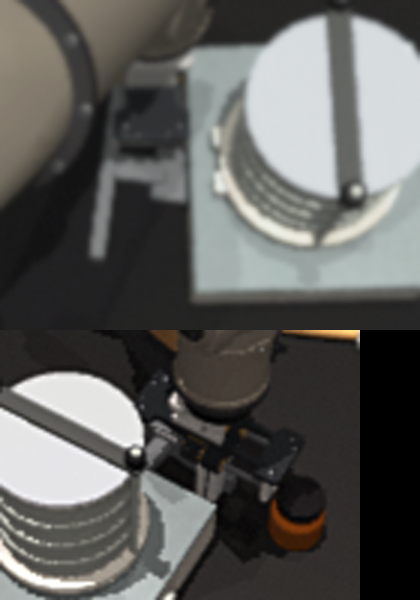

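>>> carry_out:
  motion: "0 0.012 0 0 0 0;0 0.020 0 0 0 0;0 0.026 0 0 0 0;0 0.032 0 0 0 0;0 0.038 0 0 0 0"

```text
time: 8.0
eef_pos: [0.6434, -0.1593, 0.0277]
tool_rot: [0.082, 1.568, -0.085]
contact_force: [-0.6, -8.9, 3.3]
gripper_width: 0.0005
```

>>> carry_out:
  motion: "-0.003 0.005 0 0 0 0;-0.006 0.010 0 0 0 0;-0.009 0.015 0 0 0 0;-0.012 0.020 0 0 0 0;-0.015 0.025 0 0 0 0"

```text
time: 8.5
eef_pos: [0.6402, -0.1549, 0.0278]
tool_rot: [0.082, 1.566, -0.088]
contact_force: [3.6, -13.3, -0.6]
gripper_width: 0.0006
```

>>> carry_out:
  motion: "-0.003 0.005 0 0 0 0;-0.006 0.010 0 0 0 0;-0.009 0.015 0 0 0 0;-0.012 0.020 0 0 0 0;-0.015 0.025 0 0 0 0;-0.018 0.030 0 0 0 0;-0.021 0.035 0 0 0 0;-0.024 0.040 0 0 0 0"

```text
time: 9.3
eef_pos: [0.6338, -0.1453, 0.0278]
tool_rot: [0.082, 1.567, -0.088]
contact_force: [1.4, -14.9, 1.0]
gripper_width: 0.0004
```

>>> carry_out:
  motion: "-0.004 0.005 0 0 0 0;-0.008 0.010 0 0 0 0;-0.012 0.015 0 0 0 0;-0.016 0.020 0 0 0 0;-0.020 0.025 0 0 0 0;-0.024 0.030 0 0 0 0"

```text
time: 9.9
eef_pos: [0.6277, -0.1384, 0.0278]
tool_rot: [0.081, 1.567, -0.089]
contact_force: [0.8, -17.5, 1.2]
gripper_width: 0.0005
```

>>> carry_out:
  motion: "-0.004 0.005 0 0 0 0;-0.008 0.010 0 0 0 0;-0.012 0.015 0 0 0 0;-0.016 0.020 0 0 0 0"

```text
time: 10.3
eef_pos: [0.6233, -0.1342, 0.0278]
tool_rot: [0.081, 1.567, -0.09]
contact_force: [-0.7, -21.4, 0.8]
gripper_width: 0.0004
```

>>> carry_out:
  motion: "-0.004 0.004 0 0 0 0;-0.008 0.008 0 0 0 0;-0.012 0.012 0 0 0 0;-0.016 0.016 0 0 0 0"

```text
time: 10.7
eef_pos: [0.6198, -0.1309, 0.0279]
tool_rot: [0.081, 1.566, -0.091]
contact_force: [3.8, -24.9, -1.8]
gripper_width: 0.0008
```

>>> carry_out:
  motion: "-0.004 0.004 0 0 0 0;-0.008 0.008 0 0 0 0;-0.012 0.012 0 0 0 0"

```text
time: 11.0
eef_pos: [0.6176, -0.1286, 0.0282]
tool_rot: [0.08, 1.564, -0.092]
contact_force: [7.8, -28.7, -2.5]
gripper_width: 0.0005
```

>>> carry_out:
  motion: "-0.003 0.004 0 0 0 0;-0.006 0.008 0 0 0 0;-0.009 0.012 0 0 0 0"

```text
time: 11.3
eef_pos: [0.6154, -0.1261, 0.0283]
tool_rot: [0.08, 1.564, -0.092]
contact_force: [7.5, -31.4, -2.9]
gripper_width: 0.0006
```

>>> carry_out:
  motion: "-0.003 0.004 0 0 0 0;-0.006 0.008 0 0 0 0"

```text
time: 11.5
eef_pos: [0.6139, -0.1244, 0.0283]
tool_rot: [0.08, 1.564, -0.093]
contact_force: [6.0, -30.6, -2.2]
gripper_width: 0.0007
```

>>> carry_out:
  motion: "-0.003 0.004 0 0 0 0;-0.006 0.008 0 0 0 0;-0.009 0.012 0 0 0 0"

```text
time: 11.8
eef_pos: [0.6123, -0.1227, 0.0287]
tool_rot: [0.079, 1.562, -0.095]
contact_force: [11.4, -38.5, -4.7]
gripper_width: 0.0005
```

>>> carry_out:
  motion: "0 -0.04 0 0 0 0;0 -0.12 0.05 0 0 0;0 -0.14 0.16 0 0 0;-0.2 -0.14 0.16 0 0 0;-0.4 -0.13 0.16 0 0 0;-0.596 -0.11 0.16 0 0 0;-0.596 -0.11 0.08 0 0 0;-0.596 -0.11 0 0 0 0;-0.596 -0.11 0 0 0 0"

```text
time: 12.7
eef_pos: [0.4605, -0.1419, 0.0264]
tool_rot: [0.084, 1.571, -0.083]
contact_force: [0.8, -0.3, 0.0]
gripper_width: 0.0002
```

```bash
python3 look.py l4; python3 - <<'E'
from h import *
t,s=pickle.load(open("l4.pkl","rb"))
cv2.imwrite("pics/c4.png",cv2.resize(s["color"][225:265,275:325,::-1],None,fx=12,fy=12,interpolation=cv2.INTER_CUBIC))
E
```

```text
12.8 [ 0.4615 -0.1424  0.0277] [ 0.1 -0.7  0. ] [-0.1   0.05 -0.02]
```

View pics/c4.png

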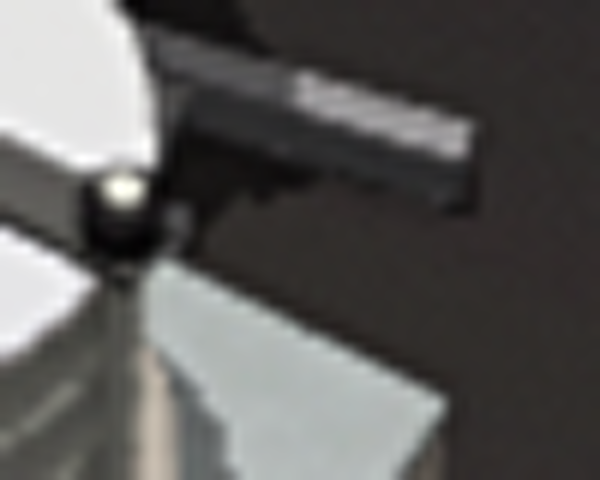

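```bash
python3 - <<'E'
from h import *
s=pickle.load(open("l4.pkl","rb"))[1]
f=lambda x,y:S(ray(s,275+(x+.5)/12-.5,225+(y+.5)/12-.5,.028)).round(1)
p=[f(*a) for a in [(475,125),(462,160),(150,25),(300,70)]];print(p)
q=p[0]-p[2];print(np.arctan2(-q[0],q[1]));q=p[0]-p[3];print(np.arctan2(-q[0],q[1]))
E
```

```text
[array([-105.4,   73.8]), array([-92.6,  76.5]), array([-86.8, -24.8]), array([-95.8,  20.9])]
0.1864499453865138
0.1795207764642141
```

>>> carry_out:
  motion: "-0.024 0 0 0 0 0;-0.024 0.008 0 0 0 0;-0.024 0.014 0 0 0 0;-0.024 0.020 0 0 0 0;-0.024 0.026 0 0 0 0;-0.024 0.032 0 0 0 0"

```text
time: 13.4
eef_pos: [0.4562, -0.1357, 0.0274]
tool_rot: [0.082, 1.567, -0.086]
contact_force: [2.1, -16.8, -0.8]
gripper_width: 0.0007
```

>>> carry_out:
  motion: "0.004 0.005 0 0 0 0;0.008 0.010 0 0 0 0;0.012 0.015 0 0 0 0;0.016 0.020 0 0 0 0;0.020 0.025 0 0 0 0;0.024 0.030 0 0 0 0"

```text
time: 14.0
eef_pos: [0.4623, -0.1293, 0.0275]
tool_rot: [0.081, 1.566, -0.088]
contact_force: [1.7, -19.9, -1.1]
gripper_width: 0.0005
```

>>> carry_out:
  motion: "0.005 0.005 0 0 0 0;0.010 0.010 0 0 0 0;0.015 0.015 0 0 0 0;0.020 0.020 0 0 0 0;0.025 0.025 0 0 0 0;0.030 0.030 0 0 0 0;0.035 0.035 0 0 0 0;0.040 0.040 0 0 0 0"

```text
time: 14.8
eef_pos: [0.4729, -0.1198, 0.0276]
tool_rot: [0.081, 1.565, -0.088]
contact_force: [3.9, -22.8, -4.4]
gripper_width: 0.0005
```

>>> carry_out:
  motion: "0.005 0.005 0 0 0 0;0.010 0.010 0 0 0 0;0.015 0.015 0 0 0 0;0.020 0.020 0 0 0 0;0.025 0.025 0 0 0 0;0.030 0.030 0 0 0 0"

```text
time: 15.4
eef_pos: [0.481, -0.1138, 0.0278]
tool_rot: [0.081, 1.563, -0.091]
contact_force: [6.7, -31.8, -4.7]
gripper_width: 0.0007
```

>>> carry_out:
  motion: "0.005 0.005 0 0 0 0;0.010 0.009 0 0 0 0;0.015 0.013 0 0 0 0;0.020 0.017 0 0 0 0"

```text
time: 15.8
eef_pos: [0.4855, -0.1106, 0.0278]
tool_rot: [0.081, 1.564, -0.093]
contact_force: [2.6, -38.0, -4.0]
gripper_width: 0.0005
```

>>> carry_out:
  motion: "0.006 0.001 0 0 0 0;0.012 0.003 0 0 0 0;0.018 0.006 0 0 0 0"

```text
time: 16.1
eef_pos: [0.4876, -0.1091, 0.0275]
tool_rot: [0.082, 1.568, -0.093]
contact_force: [-11.7, -36.4, 11.7]
gripper_width: 0.0001
```

>>> carry_out:
  motion: "0.003 0.003 0 0 0 0;0.006 0.006 0 0 0 0;0.009 0.009 0 0 0 0"

```text
time: 16.4
eef_pos: [0.4898, -0.1074, 0.0275]
tool_rot: [0.082, 1.567, -0.093]
contact_force: [-7.6, -39.1, 7.4]
gripper_width: 0.0006
```

```bash
python3 look.py l5; python3 - <<'E'
from h import *
t,s=pickle.load(open("l5.pkl","rb"))
cv2.imwrite("pics/c5.png",cv2.resize(s["color"][225:265,275:325,::-1],None,fx=12,fy=12,interpolation=cv2.INTER_CUBIC))
E
```

```text
16.5 [ 0.4902 -0.1071  0.0275] [ -5.5 -36.7   4.8] [-8.75  1.37 -0.39]
```

View pics/c5.png

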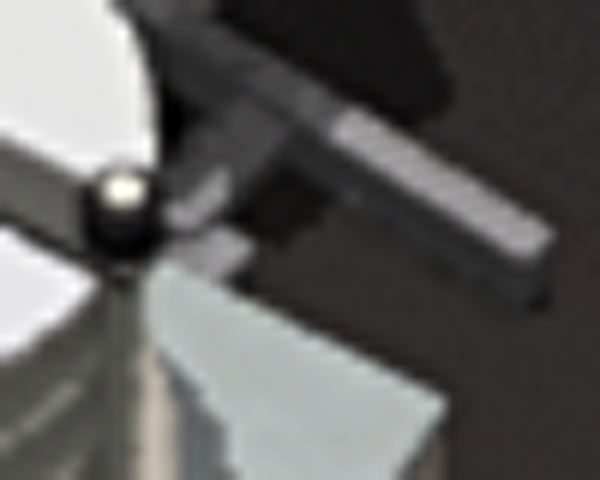

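```bash
cat > pose.py <<'E'
from h import *
import sys
# args: pkl, far outer corner x y, other point on outer top edge x y (crop 275,225 x12); bias-corrected
def pose(n,a,b,o=(275,225),k=12):
    s=pickle.load(open(n+".pkl","rb"))[1]
    f=lambda p:S(ray(s,o[0]+(p[0]+.5)/k-.5,o[1]+(p[1]+.5)/k-.5,.028))
    A,B=f(a),f(b);q=A-B;y=np.arctan2(-q[0],q[1])+.012;A=A-[2.4,1.6]
    c=A-95*np.array([-np.sin(y),np.cos(y)])+7*np.array([np.cos(y),np.sin(y)])
    nose=c+135*np.array([np.cos(y),np.sin(y)])
    print("yaw",y.round(3),"bar",c.round(1),"nose",nose.round(1),"ends80 +",(c+80*np.array([-np.sin(y),np.cos(y)])).round(1),"-",(c-80*np.array([-np.sin(y),np.cos(y)])).round(1))
v=list(map(float,sys.argv[2:6]));pose(sys.argv[1],v[:2],v[2:])
E
python3 pose.py l4 475 125 150 25;python3 pose.py l5 553 235 350 108
```

```text
yaw 0.199 bar [-82.2 -19.5] nose [50.1  7.1] ends80 + [-98.   58.9] - [-66.4 -98. ]
yaw -0.103 bar [-88.7  14.2] nose [45.6  0.3] ends80 + [-80.4  93.8] - [-96.9 -65.4]
```

>>> carry_out:
  motion: "0 -0.04 0 0 0 0;0 -0.12 0.05 0 0 0;0 -0.16 0.16 0 0 0;0.2 -0.2 0.16 0 0 0;0.4 -0.21 0.16 0 0 0;0.62 -0.21 0.16 0 0 0;0.62 -0.2 0.1 0 0 0;0.62 -0.2 0 0 0 0;0.62 -0.2 0 0 0 0;0.62 -0.184 0 0 0 0;0.62 -0.176 0 0 0 0;0.62 -0.168 0 0 0 0"

```text
time: 17.7
eef_pos: [0.6461, -0.1426, 0.0284]
tool_rot: [0.083, 1.568, -0.083]
contact_force: [0.3, -0.7, 0.2]
gripper_width: 0.0007
```

>>> carry_out:
  motion: "0 0.005 0 0 0 0;0 0.01 0 0 0 0;-0.003 0.015 0 0 0 0;-0.006 0.020 0 0 0 0;-0.010 0.025 0 0 0 0"

```text
time: 18.2
eef_pos: [0.6441, -0.1396, 0.0284]
tool_rot: [0.082, 1.566, -0.087]
contact_force: [3.1, -13.4, 0.2]
gripper_width: 0.0006
```

>>> carry_out:
  motion: "-0.004 0.005 0 0 0 0;-0.008 0.010 0 0 0 0;-0.012 0.015 0 0 0 0;-0.016 0.020 0 0 0 0;-0.020 0.025 0 0 0 0;-0.024 0.030 0 0 0 0;-0.028 0.035 0 0 0 0;-0.032 0.040 0 0 0 0"

```text
time: 19.0
eef_pos: [0.6362, -0.1297, 0.0284]
tool_rot: [0.082, 1.565, -0.087]
contact_force: [3.5, -14.9, 0.9]
gripper_width: 0.0002
```

>>> carry_out:
  motion: "-0.005 0.005 0 0 0 0;-0.010 0.010 0 0 0 0;-0.015 0.015 0 0 0 0;-0.020 0.020 0 0 0 0;-0.025 0.025 0 0 0 0;-0.030 0.030 0 0 0 0"

```text
time: 19.6
eef_pos: [0.6286, -0.1227, 0.0284]
tool_rot: [0.081, 1.565, -0.088]
contact_force: [3.3, -16.2, 0.9]
gripper_width: 0.0004
```

>>> carry_out:
  motion: "-0.005 0.005 0 0 0 0;-0.010 0.010 0 0 0 0;-0.015 0.015 0 0 0 0;-0.020 0.020 0 0 0 0;-0.025 0.025 0 0 0 0;-0.030 0.030 0 0 0 0"

```text
time: 20.2
eef_pos: [0.6205, -0.1161, 0.0284]
tool_rot: [0.081, 1.566, -0.089]
contact_force: [-0.3, -21.0, 2.9]
gripper_width: 0.0009
```

>>> carry_out:
  motion: "-0.005 0.005 0 0 0 0;-0.010 0.009 0 0 0 0;-0.015 0.013 0 0 0 0"

```text
time: 20.5
eef_pos: [0.617, -0.1132, 0.0284]
tool_rot: [0.081, 1.565, -0.09]
contact_force: [2.5, -22.4, 1.2]
gripper_width: 0.0004
```

>>> carry_out:
  motion: "-0.005 0.004 0 0 0 0;-0.010 0.008 0 0 0 0;-0.015 0.012 0 0 0 0;-0.020 0.016 0 0 0 0"

```text
time: 20.9
eef_pos: [0.6122, -0.109, 0.0284]
tool_rot: [0.081, 1.565, -0.089]
contact_force: [3.5, -20.7, 0.3]
gripper_width: 0.0003
```

>>> carry_out:
  motion: "-0.004 0.004 0 0 0 0;-0.008 0.008 0 0 0 0;-0.012 0.012 0 0 0 0"

```text
time: 21.2
eef_pos: [0.6089, -0.1059, 0.0283]
tool_rot: [0.081, 1.566, -0.089]
contact_force: [0.7, -20.7, 2.1]
gripper_width: 0.0006
```

>>> carry_out:
  motion: "-0.004 0.004 0 0 0 0;-0.008 0.008 0 0 0 0;-0.012 0.012 0 0 0 0;-0.016 0.016 0 0 0 0"

```text
time: 21.6
eef_pos: [0.605, -0.1027, 0.0284]
tool_rot: [0.081, 1.565, -0.09]
contact_force: [1.7, -24.8, 1.0]
gripper_width: 0.0008
```

>>> carry_out:
  motion: "-0.004 0.004 0 0 0 0;-0.008 0.008 0 0 0 0"

```text
time: 21.8
eef_pos: [0.6033, -0.1015, 0.0285]
tool_rot: [0.081, 1.564, -0.091]
contact_force: [3.4, -29.9, -0.9]
gripper_width: 0.0006
```

>>> carry_out:
  motion: "0 -0.04 0 0 0 0;0 -0.14 0.05 0 0 0;0 -0.16 0.16 0 0 0;-0.2 -0.16 0.16 0 0 0;-0.4 -0.16 0.16 0 0 0;-0.593 -0.16 0.16 0 0 0;-0.593 -0.16 0.08 0 0 0;-0.593 -0.16 0 0 0 0;-0.593 -0.16 0 0 0 0"

```text
time: 22.7
eef_pos: [0.4532, -0.1348, 0.0261]
tool_rot: [0.084, 1.571, -0.082]
contact_force: [0.1, -0.1, 0.7]
gripper_width: 0.0006
```

```bash
python3 look.py l6; python3 - <<'E'
from h import *
t,s=pickle.load(open("l6.pkl","rb"))
cv2.imwrite("pics/c6.png",cv2.resize(s["color"][225:265,275:325,::-1],None,fx=12,fy=12,interpolation=cv2.INTER_CUBIC))
E
```

```text
22.8 [ 0.4542 -0.1355  0.0274] [-0.1 -0.4  0.1] [-0.09  0.11 -0.04]
```

View pics/c6.png

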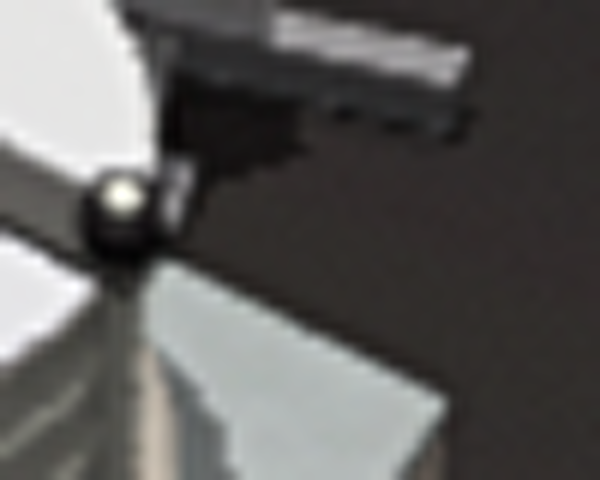

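```bash
python3 pose.py l6 470 50 280 8
```

```text
yaw 0.295 bar [-96.4 -30.8] nose [32.7  8.4] ends80 + [-119.7   45.8] - [ -73.2 -107.3]
```

>>> carry_out:
  motion: "0 0.006 0 0 0 0;0 0.012 0 0 0 0;0 0.018 0 0 0 0;0 0.024 0 0 0 0;0 0.030 0 0 0 0;0.002 0.034 0 0 0 0"

```text
time: 23.4
eef_pos: [0.4557, -0.1287, 0.0275]
tool_rot: [0.082, 1.566, -0.086]
contact_force: [3.8, -15.0, -3.6]
gripper_width: 0.0
```

>>> carry_out:
  motion: "0.005 0.005 0 0 0 0;0.010 0.010 0 0 0 0;0.015 0.015 0 0 0 0;0.020 0.020 0 0 0 0;0.025 0.025 0 0 0 0;0.030 0.030 0 0 0 0;0.035 0.035 0 0 0 0;0.040 0.040 0 0 0 0"

```text
time: 24.2
eef_pos: [0.465, -0.1212, 0.0274]
tool_rot: [0.081, 1.566, -0.09]
contact_force: [-0.8, -29.5, -4.2]
gripper_width: 0.0005
```

>>> carry_out:
  motion: "0.005 0.005 0 0 0 0;0.010 0.010 0 0 0 0;0.015 0.015 0 0 0 0;0.020 0.020 0 0 0 0;0.025 0.025 0 0 0 0;0.030 0.030 0 0 0 0"

```text
time: 24.8
eef_pos: [0.4734, -0.1142, 0.0277]
tool_rot: [0.081, 1.565, -0.09]
contact_force: [4.7, -31.6, -5.1]
gripper_width: 0.0003
```

>>> carry_out:
  motion: "0.005 0.004 0 0 0 0;0.010 0.008 0 0 0 0;0.015 0.012 0 0 0 0;0.020 0.016 0 0 0 0;0.025 0.020 0 0 0 0;0.030 0.024 0 0 0 0"

```text
time: 25.4
eef_pos: [0.4821, -0.1071, 0.0279]
tool_rot: [0.081, 1.563, -0.089]
contact_force: [9.7, -22.8, -6.1]
gripper_width: 0.0001
```

>>> carry_out:
  motion: "0.005 0.004 0 0 0 0;0.010 0.008 0 0 0 0;0.015 0.012 0 0 0 0;0.020 0.016 0 0 0 0"

```text
time: 25.8
eef_pos: [0.4844, -0.099, 0.0269]
tool_rot: [0.083, 1.57, -0.083]
contact_force: [0.1, -1.7, 0.7]
gripper_width: 0.0005
```

```bash
python3 look.py l7
```

```text
25.9 [ 0.4846 -0.0989  0.0269] [ 0.8  0.2 -0.7] [-0.11  0.08  0.01]
```

View pics/l7.png

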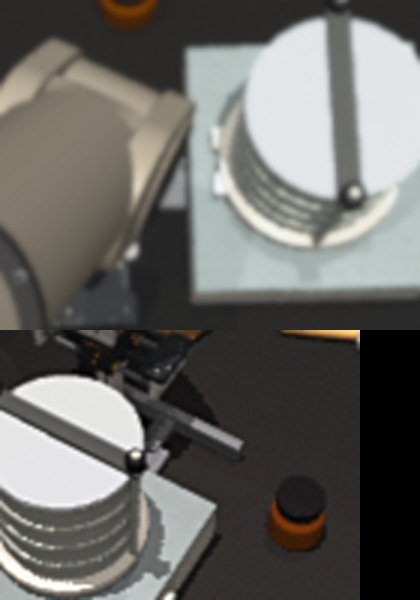

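```bash
python3 - <<'E'
from h import *
t,s=pickle.load(open("l7.pkl","rb"))
cv2.imwrite("pics/c7.png",cv2.resize(s["color"][215:255,275:325,::-1],None,fx=12,fy=12,interpolation=cv2.INTER_CUBIC))
E
```

```text
(no output)
```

View pics/c7.png

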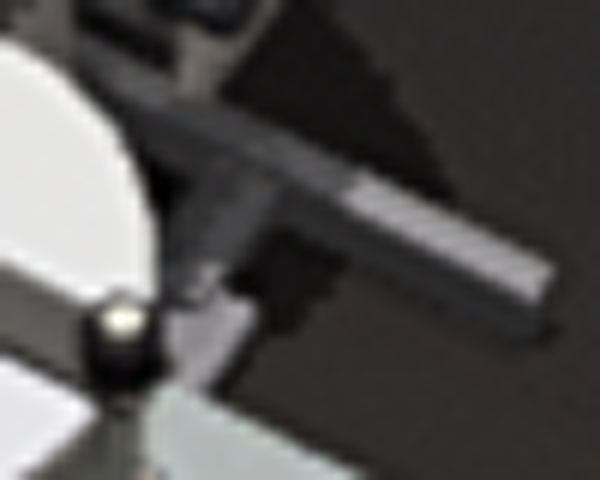

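```bash
python3 pose.py l7 555 150 365 50
```

```text
yaw -0.024 bar [-107.5    0.9] nose [27.5 -2.3] ends80 + [-105.6   80.9] - [-109.4  -79. ]
```

>>> carry_out:
  motion: "0 -0.05 0 0 0 0;0 -0.057 0.1 0 0 0;0.05 -0.057 0.24 0 0 0;0.2 -0.057 0.24 0 0 0;0.282 -0.057 0.24 0 0 0;0.282 -0.057 0.24 0 0 0;0.282 -0.057 0.24 0 0 0;0.282 -0.057 0.24 0 0 0;0.282 -0.057 0.24 0 0 0;0.282 -0.057 0.24 0 0 0"

```text
time: 26.9
eef_pos: [0.5546, -0.1137, 0.087]
tool_rot: [0.084, 1.569, -0.083]
contact_force: [0.9, 1.1, 0.3]
gripper_width: 0.0004
```

>>> carry_out:
  motion: "0 0 0 0 0 0;0 0 0 0 0 0;0 0 0 0 0 0;0 0 0 0 0 0;0 0 0 0 0 0;0 0 0 0 0 0;0 0 0 0 0 0;0 0 0 0 0 0"
  jaw: 0

```text
time: 27.7
eef_pos: [0.5551, -0.1135, 0.087]
tool_rot: [0.083, 1.569, -0.083]
contact_force: [0.1, -1.0, 1.1]
gripper_width: 0.0612
```

```bash
python3 look.py l8
```

```text
27.8 [ 0.5551 -0.1135  0.087 ] [-0.4  0.4 -0.8] [-0.11  0.1   0.07]
```

View pics/l8.png

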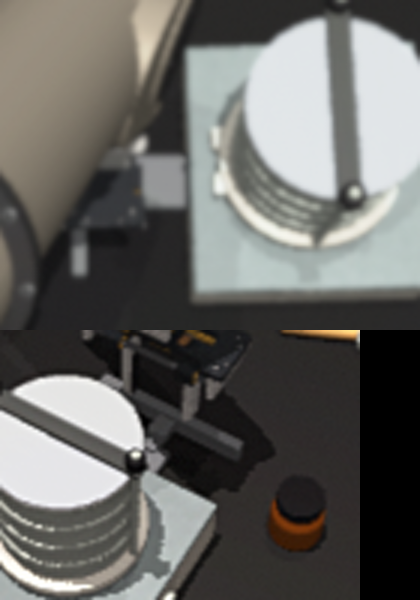

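>>> carry_out:
  motion: "0 0 0 0 0 0;0 0 0 0 0 0;0 0 0 0 0 0;0 0 0 0 0 0;0 0 -0.06 0 0 0;0 0 -0.14 0 0 0;0 0 -0.24 0 0 0;0 0 -0.24 0 0 0"

```text
time: 28.6
eef_pos: [0.5531, -0.1132, 0.0239]
tool_rot: [0.083, 1.574, -0.083]
contact_force: [-0.1, 0.3, 0.5]
gripper_width: 0.094
```

>>> carry_out:
  motion: "0.002 0.02 0 0 0 0;0.004 0.03 0 0 0 0;0.005 0.04 0 0 0 0;0.006 0.05 0 0 0 0;0.007 0.06 0 0 0 0"

```text
time: 29.1
eef_pos: [0.5574, -0.0987, 0.0276]
tool_rot: [0.083, 1.568, -0.083]
contact_force: [0.0, -4.5, 3.4]
gripper_width: 0.0939
```

>>> carry_out:
  motion: "0.001 0.008 0 0 0 0;0.002 0.016 0 0 0 0;0.003 0.024 0 0 0 0;0.004 0.032 0 0 0 0;0.005 0.042 0 0 0 0;0.006 0.052 0 0 0 0"

```text
time: 29.7
eef_pos: [0.5583, -0.0855, 0.0269]
tool_rot: [0.083, 1.569, -0.083]
contact_force: [-0.3, -4.2, 3.5]
gripper_width: 0.0937
```

>>> carry_out:
  motion: "0.001 0.01 0 0 0 0;0.002 0.02 0 0 0 0;0.003 0.03 0 0 0 0;0.004 0.04 0 0 0 0;0.005 0.05 0 0 0 0;0.006 0.06 0 0 0 0;0.007 0.07 0 0 0 0;0.008 0.08 0 0 0 0"

```text
time: 30.5
eef_pos: [0.5604, -0.0653, 0.027]
tool_rot: [0.083, 1.569, -0.083]
contact_force: [-1.0, -3.9, 4.7]
gripper_width: 0.0941
```

>>> carry_out:
  motion: "0.001 0.01 0 0 0 0;0.002 0.02 0 0 0 0;0.003 0.03 0 0 0 0;0.004 0.036 0 0 0 0;0.004 0.036 0 0 0 0;0.004 0 0 0 0 0;0.004 0 0.15 0 0 0;0.004 0.1 0.35 0 0 0;0.004 0.3 0.5 0 0 0;0.004 0.5 0.6 0 0 0;0.004 0.7 0.6 0 0 0;0.004 0.9 0.6 0 0 0"
  jaw: 0

```text
time: 31.7
eef_pos: [0.5616, 0.1401, 0.1774]
tool_rot: [0.085, 1.568, -0.082]
contact_force: [1.3, -0.2, -0.3]
gripper_width: 0.0939
```

```bash
python3 - <<'E'
from h import *
from station import state, optics
t=optics.snapshot("top");s=optics.snapshot("side");pickle.dump((t,s),open("l9.pkl","wb"))
for n,d in(("t9",t),("s9",s)): cv2.imwrite(f"pics/{n}.png",d["color"][:,:,::-1])
st=state();print(st["time"],st["eef_pos"])
E
```

```text
31.8 [0.56088785 0.14589237 0.17582041]
```

View pics/t9.png

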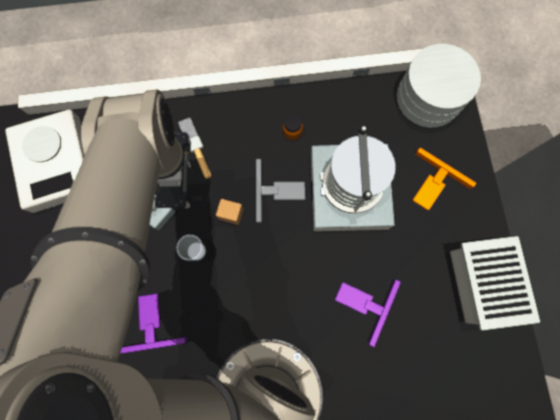

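View pics/s9.png

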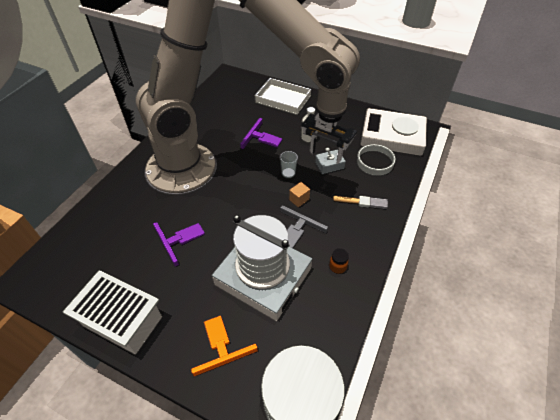

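```bash
python3 - <<'E'
from h import *
t,s=pickle.load(open("l9.pkl","rb"));t0=pickle.load(open("top0.pkl","rb"));s0=pickle.load(open("side0.pkl","rb"))
print("nose",S(ray(t,305,191,.013)).round(1),"bar ends",S(ray(t,258.5,159,.028)).round(1),S(ray(t,259,221,.028)).round(1))
a=cloud(t)[150:185,345:358,2];b=cloud(t0)[150:185,345:358,2]; print("plat top",np.nanmedian(b),np.nanmedian(a),np.nanmean(b),np.nanmean(a))
a=cloud(s)[225:235,262:275,2];b=cloud(s0)[225:235,262:275,2];print(np.nanmean(b),np.nanmean(a))
f=lambda x,y,z:ray(t0,110+(x+.5)/6-.5,170+(y+.5)/6-.5,z)
C=np.array([f(x,y,.045)[:2] for x,y in[(220,105),(375,230),(270,350),(115,220)]]);print(C.round(4),[np.linalg.norm(C[i]-C[(i+1)%4]).round(4) for i in range(4)],"centre",C.mean(0).round(4))
dx=(C[0]-C[1])+(C[3]-C[2]);dx/=np.linalg.norm(dx);print("iso x",dx,np.degrees(np.arctan2(dx[1],dx[0])))
c=C.mean(0);print("tip pred",c-dx*.048*np.sin(.4),.05+.048*np.cos(.4),"mark",f(185,180,.045)[:2]-c)
crop(t,110,170,210,270,6,"pics/c9.png")
for (u,v) in [(345,55)]:
    print("tip side ray at z .094",ray(s0,270+(u+.5)/6-.5,140+(v+.5)/6-.5,.094))
for x,y in[(237,220),(258,235)]: print(f(x,y,.094))
E
```

```text
nose [-19.9  -1.4] bar ends [-155.7   95.5] [-155.3  -91.8]
plat top 0.23962992303996333 0.2350513863523933 0.23953252537640418 0.23508797790463123
0.24388913309629504 0.23812575916370457
[[0.6077 0.2795]
 [0.5367 0.2095]
 [0.4852 0.2623]
 [0.5572 0.332 ]] [np.float64(0.0996), np.float64(0.0738), np.float64(0.1002), np.float64(0.0729)] centre [0.5467 0.2708]
iso x [0.715161   0.69895976] 44.34360485962937
tip pred [0.53333053 0.25774196] 0.09421092771213849 mark [0.02592047 0.02716785]
tip side ray at z .094 [0.53195435 0.26162107 0.094     ]
[0.53650307 0.258796   0.094     ]
[0.52830715 0.24969461 0.094     ]
```

>>> carry_out:
  motion: "-0.19 0.318 0 0 0 -0.09;-0.19 0.318 0 0 0 -0.18;-0.19 0.318 0 0 0 -0.27;-0.19 0.318 0 0 0 -0.36;-0.19 0.318 0 0 0 -0.444;-0.19 0.318 0 0 0 -0.444;-0.19 0.318 0 0 0 -0.444;-0.19 0.318 0 0 0 -0.444;-0.19 0.318 0 0 0 -0.444;-0.19 0.318 0 0 0 -0.444;-0.19 0.318 0 0 0 -0.444;-0.19 0.318 0 0 0 -0.444;-0.19 0.318 0 0 0 -0.444"
  jaw: 1

```text
time: 33.1
eef_pos: [0.5139, 0.2179, 0.176]
tool_rot: [0.628, 1.478, -0.628]
contact_force: [0.3, -0.1, 0.8]
gripper_width: 0.0005
```

```bash
python3 - <<'E'
from h import *
from station import state, optics
from scipy.spatial.transform import Rotation as R
s=optics.snapshot("side")
cv2.imwrite("pics/s10.png",cv2.resize(s["color"][90:210,260:400,::-1],None,fx=5,fy=5))
st=state();print(st["time"],st["eef_pos"],st["gripper_width"],R.from_rotvec(st["tool_rot"]).as_matrix().round(3))
E
```

```text
33.15 [0.5138571  0.21787435 0.17594484] 0.0004465075596821867 [[-0.     0.719  0.695]
 [ 0.     0.695 -0.719]
 [-1.     0.    -0.   ]]
```

View pics/s10.png

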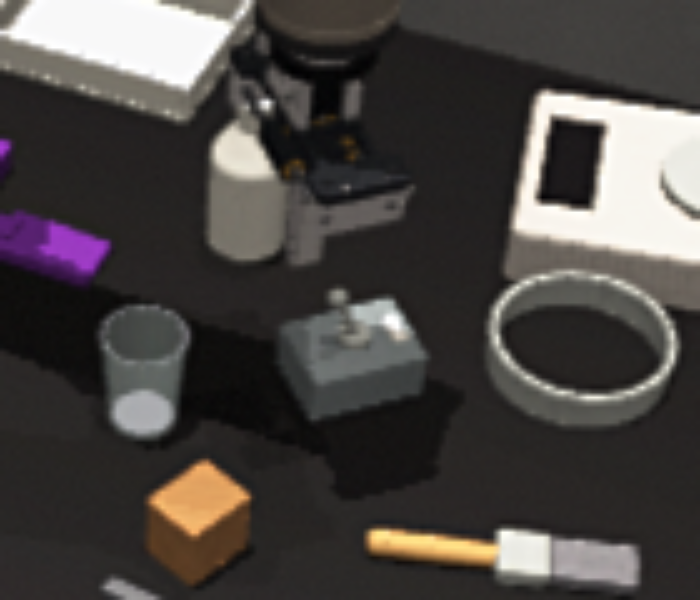

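>>> carry_out:
  motion: "0 0.083 0 0 0 0;0 0.083 -0.15 0 0 0;0 0.083 -0.31 0 0 0;0 0.083 -0.31 0 0 0;0 0.083 -0.31 0 0 0"

```text
time: 33.65
eef_pos: [0.514, 0.2385, 0.0989]
tool_rot: [0.627, 1.478, -0.629]
contact_force: [-0.3, 0.3, 0.7]
gripper_width: 0.0007
```

```bash
python3 - <<'E'
from h import *
from station import state, optics
s=optics.snapshot("side")
cv2.imwrite("pics/s11.png",cv2.resize(s["color"][100:200,270:370,::-1],None,fx=6,fy=6))
st=state();print(st["time"],st["eef_pos"],st["contact_force"])
E
```

```text
33.7 [0.51465899 0.23879467 0.09982911] [1.0653216  0.47212687 0.79971698]
```

View pics/s11.png

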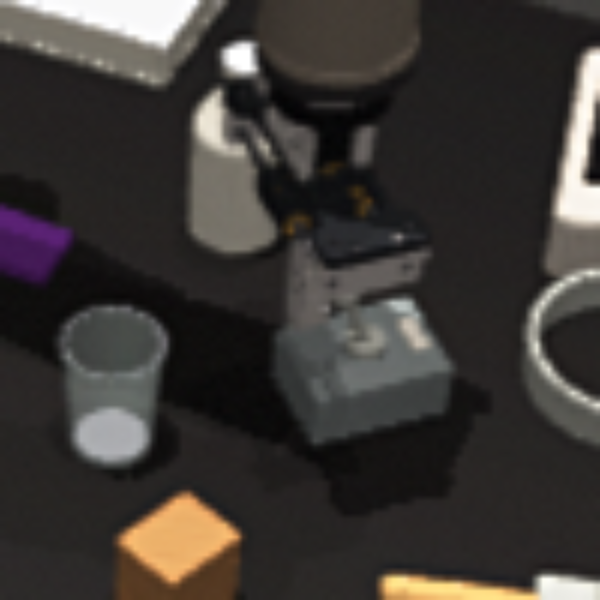

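>>> carry_out:
  motion: "0.014 0.014 0 0 0 0;0.028 0.028 0 0 0 0;0.042 0.041 0 0 0 0;0.056 0.055 0 0 0 0;0.068 0.066 0 0 0 0;0.080 0.078 0 0 0 0;0.090 0.088 0 0 0 0;0.100 0.098 0 0 0 0;0.106 0.104 0 0 0 0"

```text
time: 34.6
eef_pos: [0.5406, 0.2649, 0.0984]
tool_rot: [0.628, 1.478, -0.628]
contact_force: [-0.2, 0.5, 0.8]
gripper_width: 0.0001
```

```bash
python3 - <<'E'
from h import *
from station import state, optics
s=optics.snapshot("side")
cv2.imwrite("pics/s12.png",cv2.resize(s["color"][100:200,270:370,::-1],None,fx=6,fy=6))
st=state();print(st["time"],st["eef_pos"],st["contact_force"])
E
```

```text
34.65 [0.54075696 0.26502811 0.09842065] [0.63939497 0.79694223 0.73872178]
```

View pics/s12.png

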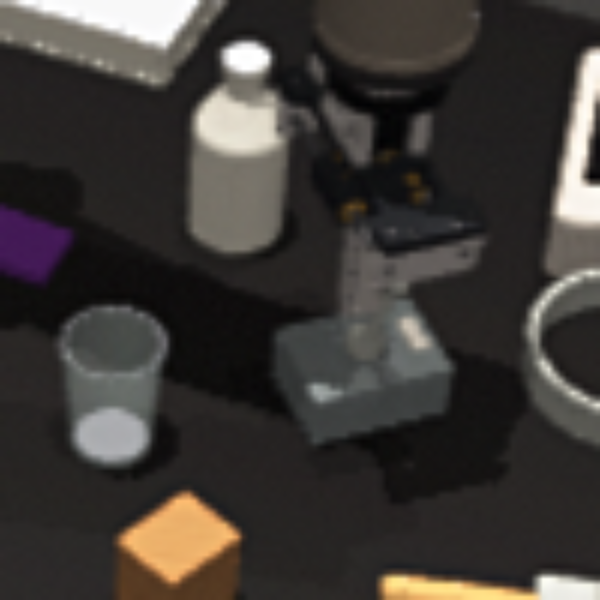

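>>> carry_out:
  motion: "-0.06 -0.06 0 0 0 0;-0.11 -0.11 0.02 0 0 0;-0.11 -0.11 0.2 0 0 0;-0.11 -0.11 0.4 0 0 0;0 -0.25 0.5 0 0 0;0.05 -0.45 0.5 0 0 0;0.05 -0.65 0.5 0 0 0;0.05 -0.65 0.5 0 0 0"

```text
time: 35.45
eef_pos: [0.5528, 0.0953, 0.2242]
tool_rot: [0.634, 1.475, -0.634]
contact_force: [-0.1, 1.5, 0.1]
gripper_width: 0.0003
```

```bash
python3 - <<'E'
from h import *
from station import state, optics
s=optics.snapshot("side");t=optics.snapshot("top");pickle.dump((t,s),open("l13.pkl","wb"))
cv2.imwrite("pics/s13.png",np.hstack([cv2.resize(s["color"][140:240,270:400,::-1],None,fx=5,fy=5)]))
cv2.imwrite("pics/t13.png",t["color"][:,:,::-1])
st=state();print(st["time"],st["eef_pos"],st["contact_force"])
E
```

```text
35.55 [0.55284279 0.10076177 0.22364387] [-0.93860369  0.05516239 -0.18570408]
```

View pics/s13.png

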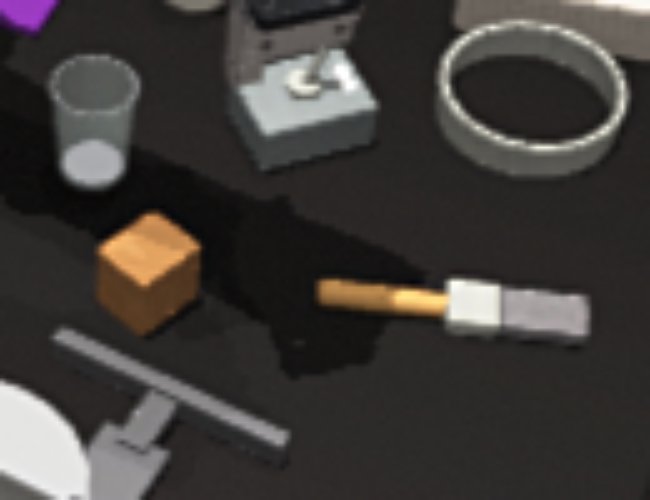

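View pics/t13.png

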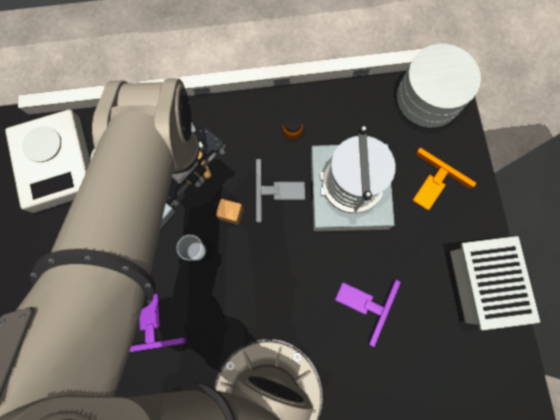

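```bash
python3 -c "
from station import ticket,state
print(state()['dq'].round(4));print(ticket.finish_job())"
```

```text
[-0.0357  0.016  -0.033  -0.0139 -0.0075  0.0009 -0.0105]
the job is handed in; nothing more can be done
None
```

The wedge is out and flat on the bench, the platform is down, and the toggle is over to on. The job is handed in; it reported no verdict.

- **Wedge:** I walked it out with the closed fingertips in five alternating swings of the bar's ends. Each time I stopped when it jammed or the force climbed. Once it came loose I eased it straight out with the open fingers either side of the stem, at about 5 N. The highest force I read was about 43 N, at the first jam. I only read it at the end of each move, so brief peaks in between could have been higher.
- **Final wedge position:** in the top view the nose is about 20 mm outside the slot's mouth and the bar is nearly straight. The flatness is judged from the pictures only.
- **Platform:** its top dropped by about 4.5 mm in one camera and 5.8 mm in the other, which fits the 5 mm expected. I checked this before touching the toggle.
- **Toggle:** it snapped over, and the last side view shows the lever leaning to the white mark. I did not measure its angle.
- **Everything else:** the other bench items and the look-alikes looked unmoved in the pictures. In the last top view the arm hid part of the bench, including the sieve ring and the bottle.
- **Disagreement:** the side camera's wedge readings were biased by about 2.4 mm and 0.015 rad against the top camera, so I corrected for that. The nose depth near the end of the swings is good to only a few millimetres.
- **At hand-in:** the arm was touching nothing and still settling slightly, at no more than 0.04 rad/s. The time was about 36 s.

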